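# Vent and unlock the pressure cooker

## Task

The pressure cooker has finished: vent it and unlock its lid, only pushing with a fingertip or the outside of the closed fingers. First push the pointer arm of the valve in the middle of the lid clockwise until it points straight at the steam outlet nozzle and not past it, then push the thumb slide on the lid's handle fully out towards the handle's end, and then push the lid's long upper handle counter-clockwise, seen from above, until the lid stops, and leave everything so. Do not pinch, lift or shove the cooker or its parts along, and leave the other things standing where they are.

Things in the scene. Friction and masses are not known exactly. Their poses are not given: they have to be found in the camera images.
- cooker: Pan of a full steel pressure cooker, 5.5 kg, loose on the worktop. Origin: centre of its underside; z up, +x along its long black handle. Pan 200 mm wide, lid 219 mm. On the other side a short loop handle (to 150 mm from the axis, 108 to 124 mm up).
- pan_handle_end (a point): Point in the pan's long lower handle, 265 mm from the cooker's axis, 124 mm up; axes as the cooker's. This handle, 25 to 29 mm wide, its top 134 mm up, stays still while the lid turns over it. With the lid at its stop (or still locked), more than about 8 N sideways on a long handle turns the whole pan.
- lid (a joint): Turn of the lid about the cooker's upright axis, rad: 0 closed (its handle over the pan's), growing counter-clockwise seen from above to a stop at 0.5, open. Friction 0.45 N m (2.5 N at the handle); stays where left. The lock's bolt blocks it until the thumb slide is more than 9.5 mm out.
- lid_grip (a point): Middle of the lid's long upper handle, 205 mm from the axis, 153 mm above the worktop; turns with the lid; x points to the handle's end, z up. A level black bar 110 to 272 mm from the axis, 25 mm wide (29 mm in the last 40 mm), 20 mm high, 9 mm of air under it to the pan's handle. Sides free for pushing 175 to 260 mm from the axis.
- latch (a joint): Thumb slide of the lid lock, m: 0 locked (towards the lid), 0.014 fully out towards the handle's end. Friction 2 N; stays where left.
- latch_grip (a point): Middle of the lid-side face of the slide's upright grey tab, on the lid's black handle, 144 mm from the axis when locked; moves with the slide; x points to the handle's end, the way it opens. Tab 10 mm thick, 20 mm wide; this point is 9 mm above the handle's flat top and 6 mm below the tab's top. 60 mm on its lid side are free and no higher than the handle.
- valve (a joint): Turn of the valve's pointer on the lid, rad: 0 straight at the outlet nozzle (venting), growing counter-clockwise seen from above; starts between 1.1 and 2.3 (cooking settings, marked by studs on the lid); goes on past 0 to a stop at -0.7. Friction 0.05 N m (1.5 N at the arm); stays where left.
- valve_axis (a point): On the cooker's axis at mid height of the pointer arm, 186 mm above the worktop; x along the lid's long handle, outlet nozzle along -x, z up. The pointer: a black cap 36 mm wide with one arm to 55 mm from the axis, 13 mm wide, 178 to 194 mm up. Below: the valve seat, 38 mm wide, and the lid, up to 166 mm.
- pointer_tip (a point): End of the pointer arm, mid height, 55 mm from the axis.
- outlet_tip (a point): End of the steam outlet nozzle, a level steel tube 16 mm wide lying on the lid 55 to 90 mm from the axis, on the far side from the long handle, its top 170 mm above the worktop.
- mug: Bystander: green mug with a handle, 86 mm wide, 118 mm over the handle, 96 mm tall. Origin: centre of its underside.
- small_bowl: Bystander: small white bowl, 116 mm wide, 52 mm tall. Origin: centre of its underside.
- tomato_tin: Bystander: tin with a printed label, 75 mm wide, 58 mm tall. Origin: centre of its underside.
- salt: Bystander: salt shaker, 44 mm wide, 90 mm tall. Origin: centre of its underside.
- pepper: Bystander: wooden pepper mill, 58 mm wide, 170 mm tall. Origin: centre of its underside.
- teaspoon: Bystander: steel teaspoon, 132 mm long, lying flat near the sink. Origin: centre of its underside.

How it is judged (in metres and radians):
On the way, in this order (a step that is already met when the one before it is completed fails the run):
1. the pointer points at the outlet nozzle, the lid still locked (value of joint valve between -0.2 and 0.2 rad and value of joint latch below 0.005 m and value of joint lid below 0.05 rad), for 0.3 s.
2. the thumb slide is out (value of joint valve between -0.2 and 0.2 rad and value of joint latch above 0.0105 m), for 0.2 s.
3. the lid is turned to its stop (value of joint valve between -0.2 and 0.2 rad and value of joint lid above 0.43 rad), for 0.2 s.
At the end, for the whole second after the job is handed in: The pointer within 0.2 rad of the outlet nozzle, the slide more than 10.5 mm out, the lid turned at least 0.43 of its 0.5 rad, the cooker upright, at rest on the worktop and not dragged (the end of the pan's handle within 35 mm of its start) (all of step 3 and value of joint latch above 0.0105 m and velocity of joint lid below 0.02 rad/s and angle between cooker's own z axis and vertical below 0.03 rad and height (world z) of cooker below 0.004 m and linear speed of cooker below 0.01 m/s and distance of pan_handle_end from where it was at the start of the episode below 0.035 m); the robot touches nothing.
It fails at once if the pointer is pushed well past the outlet (more than 0.4 rad) (value of joint valve below -0.4 rad).
It fails at once if the lid is turned while the cooker is not vented (not (value of joint valve between -0.2 and 0.2 rad) and value of joint lid above 0.05 rad).
It fails at once if the cooker is lifted, tipped or shoved along or round (height (world z) of cooker above 0.006 m or angle between cooker's own z axis and vertical above 0.08 rad or distance of cooker from where it was at the start of the episode above 0.03 m or distance of pan_handle_end from where it was at the start of the episode above 0.045 m).
It fails at once if the pointer, the slide or the lid's handle is pinched between the fingers ((contact force between the fingers and valve_c0 above 1.5 N and contact force between the fingers and valve_c1 above 1.5 N) or (contact force between the fingers and latch_c0 above 1.5 N and contact force between the fingers and latch_c1 above 1.5 N) or (contact force between the fingers and lid_c0 above 1.5 N and contact force between the fingers and lid_c1 above 1.5 N)).
It fails at once if another thing is moved more than 15 mm or tipped (distance of any of mug, small_bowl, tomato_tin, salt, pepper, teaspoon from where it was at the start of the episode above 0.015 m or angle between any of mug, small_bowl, tomato_tin, salt, pepper, teaspoon's own z axis and vertical above 0.3 rad).
It also fails if it takes over 64 s, if anything falls off the work surface, if the arm or the gripper's body presses on something with over 40 N, if the wrist force passes 120 N, or if a joint passes its speed limit or range.

## Robot

A 7-joint arm with a two-finger parallel gripper is mounted at the origin on a cart in front of the work surface, level with it; the furniture and walls round the work are solid. World frame = base frame: x ahead of the robot, y to its left, z up, the work surface at z = 0. Lengths are in m, angles in degrees, forces in N, time in s.
With the tool pointing down it reaches from about 0.425 to 0.875 m from the base axis. Payload 4.7 kg.
Tool frame: the origin (TCP) lies midway between the tips of the shut fingers; the grasp point (between the pads) lies 19 mm behind it; z points along the fingers, y is the line along which they close (so a half turn about z gives the same grasp; the last joint's range is limited). The gripper opens to 87 mm and grips with 3 to 60 N. Pads are 19 mm wide; open, the fingers measure 117 mm over their backs; the gripper's body (75 mm by 190 mm) begins 51 mm behind the grasp point.
Start: joints at [-63.593, 18.392, -4.016, 83.108, 1.295, 78.541, -3.26], TCP at [0.281, 0.586, 0.223] pointing down, gripper open.
Joint ranges: [-163.93, 163.93], [-17.29, 119.83], [-79.2, 71.16], [3.27, 140.29], [-89.18, 269.18], [5.43, 117.66], [-154.24, 154.24]. Speed limits (degrees/s): [147.25, 147.25, 180, 180, 180, 180, 180].

## Interface

Orientations are given as [roll, pitch, yaw] about the fixed x, y, z axes, in that order (R = Rz(yaw) Ry(pitch) Rx(roll)).
In Python, from cell import env gives the robot as it stands.
- The arm moves only by the tool step_arm, never from a script. Its argument "moves" is a list of rows, each an object with "dp": the shift along the tool's x, y, z in mm, a list of three; "dr": the turn, a rotation vector about the tool's x, y, z in rad, a list of three; "fingers": the closure, from 0 (fully open) to 1 (shut). In form: [{"dp": [dx, dy, dz], "dr": [ax, ay, az], "fingers": fingers}, ...]. A call has exactly 5 rows; each row shifts and turns the commanded pose from where the row before left it, along the tool's axes as they then stand; what a row does not reach is not made up. A row lasts 1/8 s, in which the tool goes at most 62.5 mm and 10.7 degrees, less where a joint would pass 70% of its speed; a pose out of reach is approached as far as the arm can. A call with a gripper value outside its range is refused whole. The fingers move at their own pace and stop on an object; "squeeze" is the grip in N (left out, the last holds). Time passes only in rows, so rows that do not move let the fingers close, or fill a call up. It gives the time, the measured TCP pose, the force, the opening and the grip force at its end, in the units of the state.
- env.get_obs(): the state, without advancing time (a new reading comes with each control period).
- env.read_camera(name): name is "scene" or "top" or "wrist"; returns the picture (420x560x3 uint8, red, green, blue); there is no depth.
- env.camera_model(name): a dict with "fx", "fy", "cx", "cy" (pixels), "R" (3x3) and "t" (3): a world point X has camera coordinates R X + t. Camera axes: x right, y down, z forward; pixel columns grow to the right and rows downward; lengths in m; the calibration is good to about 2 mm. A picture is of the moment at which its call begins: read the wrist's pose just before it. camera_model takes no time and is no camera call; for the wrist camera it gives the pose at the moment of the call.
- env.sign_off(): hands the job in; it is judged then, once.
The state is a dict: "time_s": time; "qpos": joint angles; "joint_velocities": joint speeds; "effort": joint torques, N m; "tool_pos": TCP position; "tool_rot": TCP orientation; "force": force on the tool from outside, world axes, zero at the start; "wrist_torque": the same for the moment, N m; "grip_width": finger opening in m; "grasp_force": force on a finger pad.
Only numpy, scipy, OpenCV 4.12 (cv2) and the standard library are available. Lean on these libraries where they do the work, as an engineer would, in place of code of your own. Each camera call takes 0.05 s, during which the arm holds its last target. There are 200 camera calls.

## Working session

There is one attempt and no reset: what is moved stays moved. The work goes in short steps, Python scripts to look and compute and a tool call to move; the robot and the scene stay as the last step left them, time stands still between calls to the robot, and variables do not carry over. Pictures are saved under pics/ and viewed, at most 10 in all, crops included, and the job is handed in when it is done.

Besides the shell and the picture viewer there is one more tool, called after ">>>" by a JSON object that holds its "method" and its "body", one argument or row to a line. step_arm: Moves the arm, as the interface text tells. Its arguments: {"type":"object","properties":{"moves":{"type":"array","items":{"type":"object","properties":{"dp":{"type":"array","items":{"type":"number"}},"dr":{"type":"array","items":{"type":"number"}},"fingers":{"type":"number"}}}},"squeeze":{"type":"number"}},"required":["moves"]}

```bash
mkdir -p pics; python3 - <<'E'
from cell import env
import cv2,json
for n in ("scene","top"):
    im=env.read_camera(n); cv2.imwrite(f"pics/{n}0.png",im[:,:,::-1])
    m=env.camera_model(n); print(n,m)
o=env.get_obs(); print(o)
E
```

```text
scene {'fx': 522.4530177956652, 'fy': 522.4530177956652, 'cx': 274.9220735450473, 'cy': 214.01886648226161, 'R': array([[ 0.69364984, -0.72017159, -0.01423982],
       [-0.37806759, -0.34717515, -0.85821577],
       [ 0.61311891,  0.60068485, -0.51309153]]), 't': array([-0.35395073,  0.33552882,  0.81433373])}
top {'fx': 431.3383506086601, 'fy': 431.3383506086601, 'cx': 278.06379591520897, 'cy': 210.45376087606942, 'R': array([[-0.01394993, -0.99988737,  0.00553602],
       [-0.9910485 ,  0.01309102, -0.13285893],
       [ 0.1327715 , -0.00733984, -0.9911195 ]]), 't': array([0.03546811, 0.55331948, 1.21531802])}
{'time_s': 0.1, 'qpos': array([-63.59257635,  18.43487588,  -4.01618515,  83.16890145,
         1.29492639,  78.54225305,  -3.26022718]), 'joint_velocities': array([ 0.05243242, -0.2094933 , -0.00790374, -0.20234736, -0.09170878,
       -0.05304069,  0.03627484]), 'effort': array([-5.71497571e-05, -4.92568660e+01, -4.05669333e-01, -3.13397992e+01,
       -6.40531350e-02,  3.94804578e-02,  6.27388999e-05]), 'tool_pos': array([0.28066811, 0.58571242, 0.2215616 ]), 'tool_rot': array([-1.79899204e+02,  5.31348372e-03,  1.54402576e+02]), 'force': array([0.04976107, 0.22843141, 0.57556647]), 'wrist_torque': array([-0.05094964,  0.0147827 ,  0.03595685]), 'grasp_force': 0.0, 'grip_width': 0.0870995019753425}
```

View pics/scene0.png

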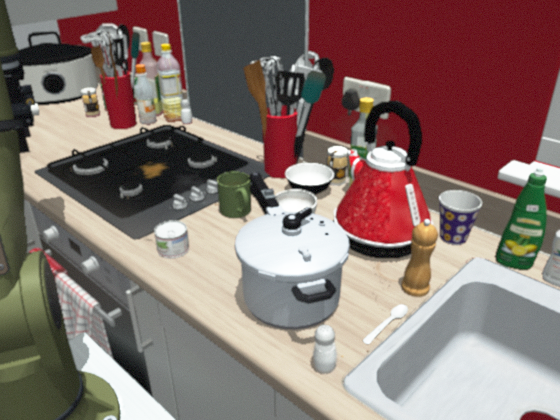

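View pics/top0.png

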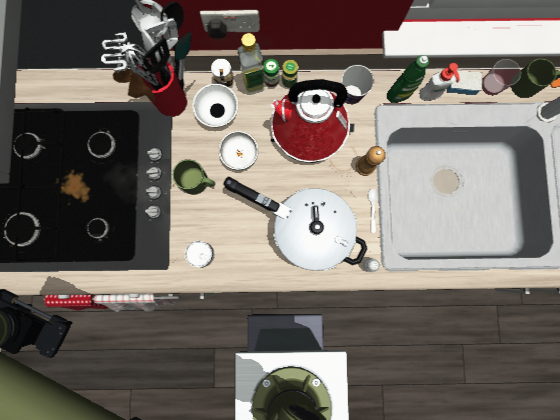

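The scene view shows the cooker at about (292,260). In the top view its cap is at (316,227), the long handle runs to (228,181), the nozzle is near (342,241), and the pointer arm goes up to (316,207). I'll enlarge both.

```bash
python3 - <<'E'
import cv2,numpy as np
a=cv2.imread("pics/top0.png")[165:275,215:375]; b=cv2.imread("pics/scene0.png")[165:275,215:375]
cv2.imwrite("pics/topc.png",cv2.resize(a,None,fx=5,fy=5,interpolation=cv2.INTER_CUBIC))
cv2.imwrite("pics/scec.png",cv2.resize(b,None,fx=5,fy=5,interpolation=cv2.INTER_CUBIC))
E
```

```text
(no output)
```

View pics/topc.png

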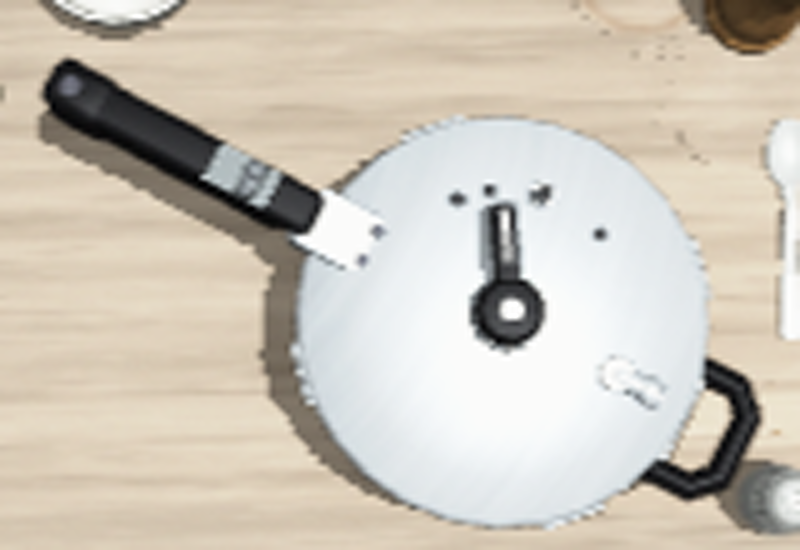

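View pics/scec.png

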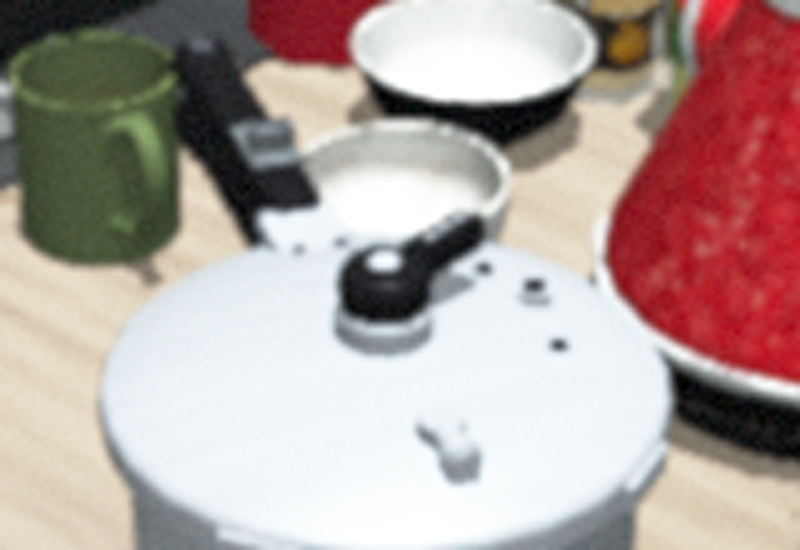

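Top crop: cap (509,310), arm end (503,206), handle end button (69,85), slide (240,177), nozzle end (657,400). Scene crop: cap (383,262), arm end (470,222), button (203,46), slide (266,140), nozzle end (466,468).

```bash
cat >h.py <<'E'
import numpy as np,cv2
from cell import env
def P(n):
    m=env.camera_model(n); K=np.array([[m['fx'],0,m['cx']],[0,m['fy'],m['cy']],[0,0,1]]); return K@np.c_[m['R'],m['t']]
def tri(a,b,n1="top",n2="scene"):
    X=cv2.triangulatePoints(P(n1),P(n2),np.float64(a).reshape(2,1),np.float64(b).reshape(2,1))[:,0]; return X[:3]/X[3]
def at(uv,z,n="top"):
    Q=P(n); A=np.c_[Q[:,:2],-np.array([*uv,1.])]; s=np.linalg.solve(A,-(Q[:,2]*z+Q[:,3])); return s[:2]
def proj(X,n):
    q=P(n)@np.r_[X,1]; return q[:2]/q[2]
E
python3 - <<'E'
from h import *
c=lambda x,y:(x/5+214.6,y/5+164.6)
T=dict(cap=((509,310),(383,262)),tip=((503,206),(470,222)),btn=((69,85),(203,46)),slide=((240,177),(266,140)),noz=((657,400),(466,468)))
for k,(a,b) in T.items(): print(k,tri(c(*a),c(*b)).round(4))
C=at(c(509,310),.197)
for k,z in dict(cap=.197,tip=.194,btn=.163,slide=.165,noz=.165).items():
    p=at(c(*T[k][0]),z); d=p-C; print(k,p.round(4),np.hypot(*d).round(4),np.degrees(np.arctan2(d[1],d[0])).round(1))
for q in ((205,148),(222,147),(207,180),(283,170),(262,205),(320,205),(295,232)): 
    p=at(c(*q),.163); d=p-C;print(q,p.round(4),np.hypot(*d).round(4),np.degrees(np.arctan2(d[1],d[0])).round(1))
for n,q,z in (("mug",(190,176),.096),("bowl",(238,151),.052),("pepper",(372,158),.17),("tip kettle",(318,98),.25),("salt",(373,265),.09)): print(n,at(q,z))
E
```

```text
cap [ 0.4897 -0.0665  0.1957]
tip [ 0.5427 -0.0646  0.1895]
btn [0.6142 0.1589 0.1641]
slide [0.5639 0.0691 0.1679]
noz [ 0.4457 -0.1454  0.1631]
cap [ 0.49   -0.0668] 0.0 0.0
tip [ 0.5434 -0.0654] 0.0534 1.5
btn [0.6151 0.1584] 0.2576 60.9
slide [0.5646 0.0689] 0.1548 61.2
noz [ 0.4455 -0.145 ] 0.09 -119.7
(205, 148) [0.5806 0.0871] 0.1786 59.5
(222, 147) [0.581  0.0782] 0.1712 57.9
(207, 180) [0.5636 0.0862] 0.1698 64.3
(283, 170) [0.5684 0.0464] 0.1377 55.3
(262, 205) [0.55   0.0576] 0.1381 64.2
(320, 205) [0.5496 0.0273] 0.1114 57.6
(295, 232) [0.5356 0.0405] 0.1166 67.0
mug [0.64608719 0.27282077]
bowl [0.72839374 0.14259126]
pepper [ 0.67221294 -0.22075925]
tip kettle [ 0.80666738 -0.07395688]
salt [ 0.39266387 -0.22923693]
```

Measured axis: C = (0.490, -0.067). The handle is at azimuth 60.7°, the nozzle at about -119.5° and the pointer at 1.5°, so the valve is near 2.1 rad. I'll fly in with the fingers shut.

>>> {"method": "step_arm", "body": {
  "moves": [
    {"dp":[-20,-18,-7],"fingers":1},
    {"dp":[-33,-30,-7],"fingers":1},
    {"dp":[-33,-30,-7],"fingers":1},
    {"dp":[-33,-30,-7],"fingers":1},
    {"dp":[-33,-30,-7],"fingers":1}
  ],
  "squeeze": 5
}}

```text
validation failed for argument at $.mo...
```

>>> {"method": "step_arm", "body": {
  "moves": [
    {"dp":[-33,-30,0],"fingers":1},
    {"dp":[-33,-30,0],"fingers":1},
    {"dp":[-33,-30,0],"fingers":1},
    {"dp":[-33,-30,0],"fingers":1},
    {"dp":[-33,-30,0],"fingers":1}
  ]
}}

```text
validation failed for argument at $.mo...
```

>>> {"method": "step_arm", "body": {
  "moves": [
    {"dp":[-33,-30,0],"fingers":1},
    {"dp":[-33,-30,0],"fingers":1},
    {"dp":[-33,-30,0],"fingers":1},
    {"dp":[-33,-30,0],"fingers":1},
    {"dp":[-20,-18,0],"fingers":1}
  ]
}}

```text
validation failed for argument at $.mo...
```

>>> {"method": "step_arm", "body": {
  "moves": [
    {"dr":[0,0,-0.16],"fingers":1},
    {"dr":[0,0,-0.16],"fingers":1},
    {"dr":[0,0,-0.15],"fingers":1},
    {"fingers":1},
    {"fingers":1}
  ]
}}

```text
validation failed for argument at $.mo...
```

```bash
cat >>h.py <<'E'
from scipy.spatial.transform import Rotation as Rot
C=np.array([.490,-.0667])
def to(p,yaw):
    o=env.get_obs(); R=Rot.from_euler('xyz',o['tool_rot'],degrees=True)
    W=Rot.from_euler('xyz',[180,0,yaw],degrees=True)
    print('dp mm',(R.inv().apply(np.array(p)-o['tool_pos'])*1000).round(1),'dr',(R.inv()*W).as_rotvec().round(3))
def polar(phi,r,t):
    a=np.radians(phi); return C+r*np.array([np.cos(a),np.sin(a)])+t*np.array([-np.sin(a),np.cos(a)])
def st():
    o=env.get_obs(); print(o['time_s'],o['tool_pos'].round(4),o['tool_rot'].round(2),o['force'].round(2),o['grip_width'],o['qpos'].round(0))
E
python3 - <<'E'
from h import *
st(); to([*polar(1.5,.043,.034),.181],181.5)
im=env.read_camera("wrist"); cv2.imwrite("pics/w1.png",im[:,:,::-1])
E
```

```text
0.1 [0.2807 0.5857 0.2216] [-1.799e+02  1.000e-02  1.544e+02] [0.05 0.23 0.58] 0.0870995019753425 [-64.  18.  -4.  83.   1.  79.  -3.]
dp mm [-493.4 -448.    41.4] dr [-0.002 -0.    -0.473]
```

View pics/w1.png

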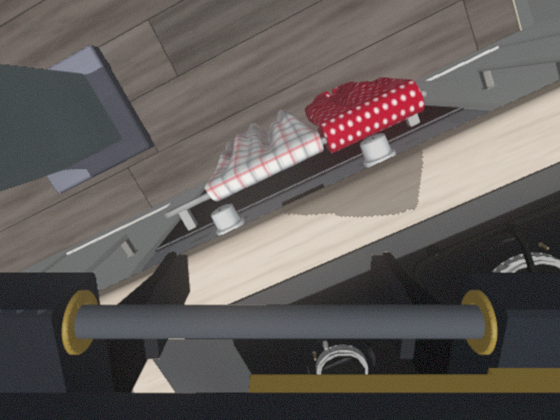

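The calls were refused because every row needs all its keys, so the wrist picture only shows the worktop edge at the start pose. Retrying with full rows.

>>> {"method": "step_arm", "body": {
  "moves": [
    {"dp":[-20,-18,-7],"dr":[0,0,0],"fingers":1},
    {"dp":[-33,-30,-7],"dr":[0,0,0],"fingers":1},
    {"dp":[-33,-30,-7],"dr":[0,0,0],"fingers":1},
    {"dp":[-33,-30,-7],"dr":[0,0,0],"fingers":1},
    {"dp":[-33,-30,-7],"dr":[0,0,0],"fingers":1}
  ],
  "squeeze": 5
}}

```text
time_s: 0.78
tool_pos: [0.3587, 0.3945, 0.2575]
tool_rot: [-180.0, 0.0, 154.4]
force: [0.8, -0.0, 0.5]
grip_width: 0.0447
grasp_force: 0.0
```

>>> {"method": "step_arm", "body": {
  "moves": [
    {"dp":[-33,-30,0],"dr":[0,0,0],"fingers":1},
    {"dp":[-33,-30,0],"dr":[0,0,0],"fingers":1},
    {"dp":[-33,-30,0],"dr":[0,0,0],"fingers":1},
    {"dp":[-33,-30,0],"dr":[0,0,0],"fingers":1},
    {"dp":[-33,-30,0],"dr":[0,0,0],"fingers":1}
  ]
}}

```text
time_s: 1.4
tool_pos: [0.4426, 0.188, 0.2574]
tool_rot: [180.0, -0.0, 154.4]
force: [0.7, 0.4, 0.4]
grip_width: 0.0017
grasp_force: 0.0
```

>>> {"method": "step_arm", "body": {
  "moves": [
    {"dp":[-33,-30,0],"dr":[0,0,0],"fingers":1},
    {"dp":[-33,-30,0],"dr":[0,0,0],"fingers":1},
    {"dp":[-33,-30,0],"dr":[0,0,0],"fingers":1},
    {"dp":[-33,-30,0],"dr":[0,0,0],"fingers":1},
    {"dp":[-20,-18,0],"dr":[0,0,0],"fingers":1}
  ]
}}

```text
time_s: 2.02
tool_pos: [0.5201, -0.0033, 0.2575]
tool_rot: [-180.0, 0.0, 154.2]
force: [-0.4, -0.7, 0.6]
grip_width: 0.0004
grasp_force: 0.0
```

>>> {"method": "step_arm", "body": {
  "moves": [
    {"dp":[0,0,0],"dr":[0,0,-0.16],"fingers":1},
    {"dp":[0,0,0],"dr":[0,0,-0.16],"fingers":1},
    {"dp":[0,0,0],"dr":[0,0,-0.15],"fingers":1},
    {"dp":[0,0,0],"dr":[0,0,0],"fingers":1},
    {"dp":[0,0,0],"dr":[0,0,0],"fingers":1}
  ]
}}

```text
time_s: 2.65
tool_pos: [0.5197, -0.0006, 0.2575]
tool_rot: [180.0, -0.0, -178.8]
force: [-0.5, -0.9, 0.2]
grip_width: 0.0005
grasp_force: 0.0
```

```bash
python3 - <<'E'
from h import *
st(); to([*polar(1.5,.043,.034),.181],181.5)
E
```

```text
2.65 [ 0.5197 -0.0006  0.2575] [ 1.8000e+02 -1.0000e-02 -1.7881e+02] [-0.52 -0.91  0.17] 0.000511871581966707 [-29.   1.  26.  99.  -0.  80.  89.]
dp mm [-11.8 -31.2  76.4] dr [ 0.    -0.    -0.005]
```

>>> {"method": "step_arm", "body": {
  "moves": [
    {"dp":[-12,-31,6],"dr":[0,0,0],"fingers":1},
    {"dp":[0,0,30],"dr":[0,0,0],"fingers":1},
    {"dp":[0,0,25],"dr":[0,0,0],"fingers":1},
    {"dp":[0,0,15],"dr":[0,0,0],"fingers":1},
    {"dp":[0,0,0],"dr":[0,0,0],"fingers":1}
  ]
}}

```text
time_s: 3.28
tool_pos: [0.5319, -0.0312, 0.1807]
tool_rot: [-180.0, -0.1, -178.7]
force: [0.5, -0.4, 0.2]
grip_width: 0.0005
grasp_force: 0.0
```

>>> {"method": "step_arm", "body": {
  "moves": [
    {"dp":[0,-4,0],"dr":[0,0,0],"fingers":1},
    {"dp":[0,-4,0],"dr":[0,0,0],"fingers":1},
    {"dp":[0,-4,0],"dr":[0,0,0],"fingers":1},
    {"dp":[-2,-4.4,0],"dr":[0,0,0.1],"fingers":1},
    {"dp":[-2,-4.4,0],"dr":[0,0,0.1],"fingers":1}
  ]
}}

```text
time_s: 3.9
tool_pos: [0.5367, -0.0521, 0.182]
tool_rot: [179.9, 0.0, 169.7]
force: [-1.0, 1.1, 1.0]
grip_width: 0.0006
grasp_force: 0.5
```

```bash
python3 - <<'E'
from h import *
st(); to([*polar(1.5-11.46,.043,.022),.181],181.5-11.46)
E
```

```text
3.9 [ 0.5367 -0.0521  0.182 ] [1.7994e+02 2.0000e-02 1.6968e+02] [-1.05  1.05  0.97] 0.0005831987784670254 [-25.   6.  30. 103.  -3.  71.  86.]
dp mm [ 0.5 -0.4  0.9] dr [ 0.001  0.    -0.006]
```

>>> {"method": "step_arm", "body": {
  "moves": [
    {"dp":[-2,-4.4,0],"dr":[0,0,0.1],"fingers":1},
    {"dp":[-2,-4.4,0],"dr":[0,0,0.1],"fingers":1},
    {"dp":[-2,-4.4,0],"dr":[0,0,0.1],"fingers":1},
    {"dp":[-2,-4.4,0],"dr":[0,0,0.1],"fingers":1},
    {"dp":[-2,-4.4,0],"dr":[0,0,0.1],"fingers":1}
  ]
}}

```text
time_s: 4.53
tool_pos: [0.5381, -0.0759, 0.182]
tool_rot: [179.9, 0.0, 141.0]
force: [-0.3, 0.7, 1.1]
grip_width: 0.0006
grasp_force: 0.5
```

>>> {"method": "step_arm", "body": {
  "moves": [
    {"dp":[-2,-4.4,0],"dr":[0,0,0.1],"fingers":1},
    {"dp":[-2,-4.4,0],"dr":[0,0,0.1],"fingers":1},
    {"dp":[-2,-4.4,0],"dr":[0,0,0.1],"fingers":1},
    {"dp":[-2,-4.4,0],"dr":[0,0,0.1],"fingers":1},
    {"dp":[-2,-4.4,0],"dr":[0,0,0.1],"fingers":1}
  ]
}}

```text
time_s: 5.15
tool_pos: [0.5278, -0.0976, 0.182]
tool_rot: [179.9, -0.0, 112.4]
force: [1.0, 2.2, -0.2]
grip_width: 0.0009
grasp_force: 0.5
```

>>> {"method": "step_arm", "body": {
  "moves": [
    {"dp":[-2,-4.4,0],"dr":[0,0,0.1],"fingers":1},
    {"dp":[-2,-4.4,0],"dr":[0,0,0.1],"fingers":1},
    {"dp":[-2,-4.4,0],"dr":[0,0,0.1],"fingers":1},
    {"dp":[-2,-4.4,0],"dr":[0,0,0.1],"fingers":1},
    {"dp":[0,0,0],"dr":[0,0,0],"fingers":1}
  ]
}}

```text
time_s: 5.78
tool_pos: [0.5123, -0.1099, 0.182]
tool_rot: [179.9, -0.0, 89.7]
force: [-1.2, -0.5, 0.5]
grip_width: 0.0006
grasp_force: 0.0
```

```bash
python3 - <<'E'
from h import *
st(); y=env.get_obs()['tool_rot'][2]; print(y-180); to([*polar(-119.4,.043,.022),.181],60.6)
d=env.get_obs()['tool_pos'][:2]-C;a=np.radians(y-180); print(d@[np.cos(a),np.sin(a)],d@[-np.sin(a),np.cos(a)])
im=np.hstack([env.read_camera(n)[165:275,215:375,::-1] for n in("top","scene")])
cv2.imwrite("pics/v1.png",cv2.resize(im,None,fx=2.5,fy=2.5,interpolation=cv2.INTER_CUBIC))
E
```

```text
5.775 [ 0.5123 -0.1099  0.182 ] [ 1.7995e+02 -2.0000e-02  8.9690e+01] [-1.16 -0.53  0.49] 0.0006419407757785335 [-27.   4.  38. 105.  -3.  71.  12.]
-90.31018926157728
dp mm [ -5.1 -24.3   1. ] dr [ 0.001 -0.     0.508]
0.043125842102350494 0.022582087002753243
```

View pics/v1.png

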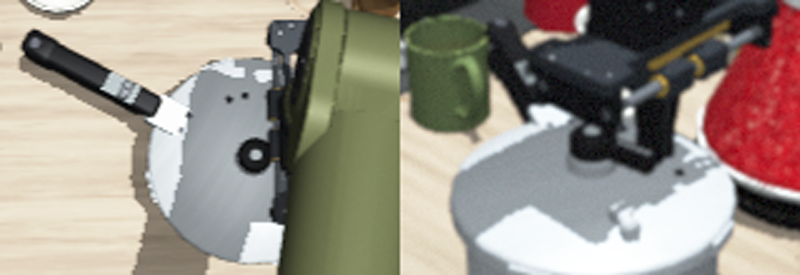

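The arm follows the finger (scene crop: arm from the cap at (595,140) to (650,165)), and 0.51 rad remains. I'll push 0.49 rad, then back off and look.

>>> {"method": "step_arm", "body": {
  "moves": [
    {"dp":[-2,-4.4,0],"dr":[0,0,0.1],"fingers":1},
    {"dp":[-2,-4.4,0],"dr":[0,0,0.1],"fingers":1},
    {"dp":[-2,-4.4,0],"dr":[0,0,0.1],"fingers":1},
    {"dp":[-2,-4.4,0],"dr":[0,0,0.1],"fingers":1},
    {"dp":[-1.8,-4,0],"dr":[0,0,0.09],"fingers":1}
  ]
}}

```text
time_s: 6.5
tool_pos: [0.4898, -0.1149, 0.1818]
tool_rot: [179.9, -0.0, 61.5]
force: [1.1, 0.3, -0.4]
grip_width: 0.0005
grasp_force: 0.5
```

>>> {"method": "step_arm", "body": {
  "moves": [
    {"dp":[0,0,0],"dr":[0,0,0],"fingers":1},
    {"dp":[0,6,0],"dr":[0,0,0],"fingers":1},
    {"dp":[0,10,0],"dr":[0,0,0],"fingers":1},
    {"dp":[0,0,-25],"dr":[0,0,0],"fingers":1},
    {"dp":[0,0,-45],"dr":[0,0,0],"fingers":1}
  ]
}}

```text
time_s: 7.12
tool_pos: [0.5029, -0.1226, 0.2508]
tool_rot: [-179.8, 0.2, 61.6]
force: [0.2, 0.5, 0.4]
grip_width: 0.0006
grasp_force: 0.0
```

```bash
python3 - <<'E'
from h import *
st(); print('slide pose:'); to([*polar(60.7,.105,0),.225],150.7);to([*polar(60.7,.105,0),.225],-29.3)
im=np.hstack([env.read_camera(n)[165:275,215:375,::-1] for n in("top","scene")])
cv2.imwrite("pics/v2.png",cv2.resize(im,None,fx=2.5,fy=2.5,interpolation=cv2.INTER_CUBIC))
E
```

```text
7.125 [ 0.5029 -0.1226  0.2508] [-1.7982e+02  1.5000e-01  6.1610e+01] [0.21 0.45 0.43] 0.0005500559727001541 [-28.   1.  39. 100.  -0.  79. -17.]
slide pose:
dp mm [148.1 -36.2  25.5] dr [-0.005 -0.    -1.555]
dp mm [148.1 -36.2  25.5] dr [-0.     0.005  1.587]
```

View pics/v2.png

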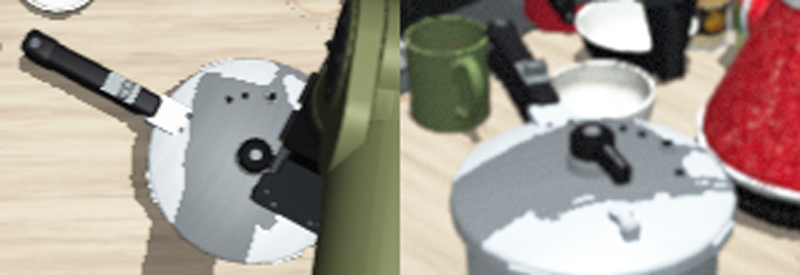

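The scene crop shows the pointer from the cap (592,135) to its end at (622,176), with the nozzle at (628,222). I'll check that against the predicted projection.

```bash
python3 - <<'E'
from h import *
for v in (-.3,-.15,0,.15,.3,.5):
    p=proj(np.r_[polar(-119.4+np.degrees(v),.055,0),.190],"scene"); print(v,((p-[214.8,164.8])*2.5+[400,0]).round(0))
print(((proj(np.r_[C,.197],"scene")-[214.8,164.8])*2.5+[400,0]).round())
print(((proj(np.r_[polar(-119.4,.09,0),.163],"scene")-[214.8,164.8])*2.5+[400,0]).round())
E
```

```text
-0.3 [594. 177.]
-0.15 [605. 177.]
0 [616. 175.]
0.15 [627. 173.]
0.3 [637. 170.]
0.5 [648. 164.]
[592. 129.]
[632. 233.]
```

The reading matches valve ≈ 0 to 0.08 rad. Next the slide.

>>> {"method": "step_arm", "body": {
  "moves": [
    {"dp":[35,-9,0],"dr":[0,0,0],"fingers":1},
    {"dp":[40,-9,0],"dr":[0,0,0],"fingers":1},
    {"dp":[40,-9,0],"dr":[0,0,0],"fingers":1},
    {"dp":[33,-9,0],"dr":[0,0,0],"fingers":1},
    {"dp":[0,0,0],"dr":[0,0,-0.17],"fingers":1}
  ]
}}

```text
time_s: 7.85
tool_pos: [0.5428, 0.0288, 0.2503]
tool_rot: [-179.9, 0.0, 71.9]
force: [0.7, -1.1, -0.5]
grip_width: 0.0006
grasp_force: 0.0
```

>>> {"method": "step_arm", "body": {
  "moves": [
    {"dp":[0,0,0],"dr":[0,0,-0.175],"fingers":1},
    {"dp":[0,0,0],"dr":[0,0,-0.175],"fingers":1},
    {"dp":[0,0,0],"dr":[0,0,-0.175],"fingers":1},
    {"dp":[0,0,0],"dr":[0,0,-0.175],"fingers":1},
    {"dp":[0,0,0],"dr":[0,0,-0.175],"fingers":1}
  ]
}}

```text
time_s: 8.48
tool_pos: [0.5426, 0.0247, 0.2507]
tool_rot: [-179.9, -0.0, 121.8]
force: [-0.4, 0.6, 0.1]
grip_width: 0.0009
grasp_force: 0.0
```

>>> {"method": "step_arm", "body": {
  "moves": [
    {"dp":[0,0,0],"dr":[0,0,-0.175],"fingers":1},
    {"dp":[0,0,0],"dr":[0,0,-0.175],"fingers":1},
    {"dp":[0,0,0],"dr":[0,0,-0.16],"fingers":1},
    {"dp":[0,0,0],"dr":[0,0,0],"fingers":1},
    {"dp":[0,0,0],"dr":[0,0,0],"fingers":1}
  ]
}}

```text
time_s: 9.1
tool_pos: [0.5424, 0.0247, 0.2511]
tool_rot: [-180.0, -0.0, 150.5]
force: [-0.4, -0.8, 0.8]
grip_width: 0.0006
grasp_force: 0.0
```

```bash
python3 - <<'E'
from h import *
st(); to([*polar(60.7,.112,0),.168],150.7)
im=cv2.hconcat([cv2.resize(env.read_camera("scene")[190:250,255:360,::-1],(800,457),interpolation=cv2.INTER_CUBIC)])
cv2.imwrite("pics/v3.png",im)
for v in (-.2,0,.1,.2):
    print(v,(proj(np.r_[polar(-119.4+np.degrees(v),.055,0),.190],"scene")-[254.5,189.5])*7.62)
E
```

```text
9.1 [0.5424 0.0247 0.2511] [-1.7997e+02 -2.0000e-02  1.5053e+02] [-0.35 -0.79  0.8 ] 0.0006498339053784958 [-32.   4.  29.  97.  -2.  79.  57.]
dp mm [ 0.9  6.7 83.1] dr [-0.    -0.    -0.003]
-0.2 [310.83774082 351.25529839]
0 [356.60999323 345.81951644]
0.1 [378.37396161 341.26279002]
0.2 [399.06050456 335.55225772]
```

View pics/v3.png

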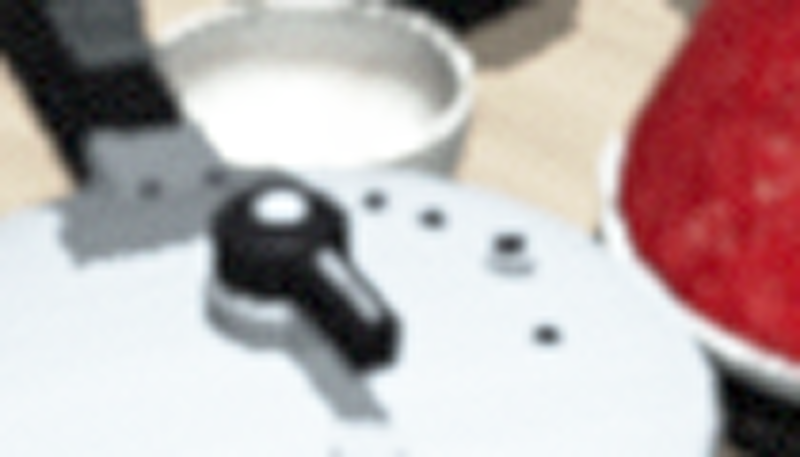

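The pointer's end centre at about (372,345) gives roughly +0.06 rad. Now lower behind the tab and push outward.

>>> {"method": "step_arm", "body": {
  "moves": [
    {"dp":[1,6,30],"dr":[0,0,0],"fingers":1},
    {"dp":[0,0,30],"dr":[0,0,0],"fingers":1},
    {"dp":[0,0,15],"dr":[0,0,0],"fingers":1},
    {"dp":[0,0,8],"dr":[0,0,0],"fingers":1},
    {"dp":[0,0,0],"dr":[0,0,0],"fingers":1}
  ]
}}

```text
time_s: 9.78
tool_pos: [0.5445, 0.0305, 0.1688]
tool_rot: [180.0, 0.0, 150.7]
force: [1.2, -1.0, -0.0]
grip_width: 0.0005
grasp_force: 0.0
```

>>> {"method": "step_arm", "body": {
  "moves": [
    {"dp":[0,4,0],"dr":[0,0,0],"fingers":1},
    {"dp":[0,4,0],"dr":[0,0,0],"fingers":1},
    {"dp":[0,4,0],"dr":[0,0,0],"fingers":1},
    {"dp":[0,4,0],"dr":[0,0,0],"fingers":1},
    {"dp":[0,3,0],"dr":[0,0,0],"fingers":1}
  ]
}}

```text
time_s: 10.4
tool_pos: [0.5537, 0.0475, 0.1686]
tool_rot: [180.0, 0.0, 150.7]
force: [0.0, -0.3, -0.1]
grip_width: 0.0007
grasp_force: 0.0
```

>>> {"method": "step_arm", "body": {
  "moves": [
    {"dp":[0,2,0],"dr":[0,0,0],"fingers":1},
    {"dp":[0,2,0],"dr":[0,0,0],"fingers":1},
    {"dp":[0,2,0],"dr":[0,0,0],"fingers":1},
    {"dp":[0,2,0],"dr":[0,0,0],"fingers":1},
    {"dp":[0,1,0],"dr":[0,0,0],"fingers":1}
  ]
}}

```text
time_s: 11.02
tool_pos: [0.5578, 0.0547, 0.1685]
tool_rot: [-180.0, -0.0, 150.7]
force: [-0.2, -1.3, 1.8]
grip_width: 0.0004
grasp_force: 1.0
```

```bash
python3 - <<'E'
from h import *
st(); to([*polar(60.7,.143,0),.168],150.7)
E
```

```text
11.025 [0.5578 0.0547 0.1685] [-1.7997e+02 -1.0000e-02  1.5066e+02] [-0.21 -1.28  1.77] 0.00040641270662444134 [-33.  10.  28. 101.  -5.  70.  56.]
dp mm [-0.3  3.9  0.5] dr [-0.    -0.    -0.001]
```

>>> {"method": "step_arm", "body": {
  "moves": [
    {"dp":[0,1,0],"dr":[0,0,0],"fingers":1},
    {"dp":[0,1,0],"dr":[0,0,0],"fingers":1},
    {"dp":[0,1,0],"dr":[0,0,0],"fingers":1},
    {"dp":[0,0,0],"dr":[0,0,0],"fingers":1},
    {"dp":[0,0,0],"dr":[0,0,0],"fingers":1}
  ]
}}

```text
time_s: 11.65
tool_pos: [0.5595, 0.0578, 0.1685]
tool_rot: [180.0, 0.0, 150.7]
force: [-1.1, -0.8, 1.4]
grip_width: 0.0003
grasp_force: 0.7
```

>>> {"method": "step_arm", "body": {
  "moves": [
    {"dp":[0,0.5,0],"dr":[0,0,0],"fingers":1},
    {"dp":[0,0.5,0],"dr":[0,0,0],"fingers":1},
    {"dp":[0,0.5,0],"dr":[0,0,0],"fingers":1},
    {"dp":[0,0,0],"dr":[0,0,0],"fingers":1},
    {"dp":[0,0,0],"dr":[0,0,0],"fingers":1}
  ]
}}

```text
time_s: 12.28
tool_pos: [0.5602, 0.059, 0.1686]
tool_rot: [180.0, 0.0, 150.7]
force: [-1.7, -1.3, 0.0]
grip_width: 0.0006
grasp_force: 0.9
```

```bash
python3 - <<'E'
from h import *
st(); to([*polar(60.7,.143,0),.168],150.7)
E
```

```text
12.275 [0.5602 0.059  0.1686] [179.99   0.   150.68] [-1.67 -1.29  0.01] 0.0006115287494544538 [-33.  10.  27. 101.  -5.  70.  56.]
dp mm [-0.3 -1.   0.6] dr [ 0.  0. -0.]
```

>>> {"method": "step_arm", "body": {
  "moves": [
    {"dp":[0,0.5,0],"dr":[0,0,0],"fingers":1},
    {"dp":[0,0.5,0],"dr":[0,0,0],"fingers":1},
    {"dp":[0,0,0],"dr":[0,0,0],"fingers":1},
    {"dp":[0,0,0],"dr":[0,0,0],"fingers":1},
    {"dp":[0,0,0],"dr":[0,0,0],"fingers":1}
  ]
}}

```text
time_s: 12.9
tool_pos: [0.5607, 0.0599, 0.1686]
tool_rot: [180.0, 0.0, 150.7]
force: [-1.3, -0.5, 0.1]
grip_width: 0.0009
grasp_force: 0.8
```

```bash
python3 - <<'E'
from h import *
st(); im=env.read_camera("top"); cv2.imwrite("pics/t4.png",im[:,:,::-1]); im=env.read_camera("scene")
cv2.imwrite("pics/s4.png",im[:,:,::-1])
E
```

```text
12.9 [0.5607 0.0599 0.1686] [179.99   0.   150.68] [-1.25 -0.47  0.07] 0.0008893050758455832 [-33.  10.  27. 101.  -5.  70.  56.]
```

>>> {"method": "step_arm", "body": {
  "moves": [
    {"dp":[0,0.5,0],"dr":[0,0,0],"fingers":1},
    {"dp":[0,0.5,0],"dr":[0,0,0],"fingers":1},
    {"dp":[0,0,0],"dr":[0,0,0],"fingers":1},
    {"dp":[0,0,0],"dr":[0,0,0],"fingers":1},
    {"dp":[0,0,0],"dr":[0,0,0],"fingers":1}
  ]
}}

```text
time_s: 13.62
tool_pos: [0.5612, 0.0608, 0.1686]
tool_rot: [180.0, -0.0, 150.7]
force: [-0.8, -1.1, 0.3]
grip_width: 0.0003
grasp_force: 0.9
```

>>> {"method": "step_arm", "body": {
  "moves": [
    {"dp":[0,0.5,0],"dr":[0,0,0],"fingers":1},
    {"dp":[0,0.5,0],"dr":[0,0,0],"fingers":1},
    {"dp":[0,0,0],"dr":[0,0,0],"fingers":1},
    {"dp":[0,0,0],"dr":[0,0,0],"fingers":1},
    {"dp":[0,0,0],"dr":[0,0,0],"fingers":1}
  ]
}}

```text
time_s: 14.25
tool_pos: [0.5617, 0.0617, 0.1686]
tool_rot: [180.0, 0.0, 150.7]
force: [-1.8, -1.3, -0.1]
grip_width: 0.0003
grasp_force: 0.8
```

>>> {"method": "step_arm", "body": {
  "moves": [
    {"dp":[0,0.5,0],"dr":[0,0,0],"fingers":1},
    {"dp":[0,0.5,0],"dr":[0,0,0],"fingers":1},
    {"dp":[0,0,0],"dr":[0,0,0],"fingers":1},
    {"dp":[0,0,0],"dr":[0,0,0],"fingers":1},
    {"dp":[0,0,0],"dr":[0,0,0],"fingers":1}
  ]
}}

```text
time_s: 14.88
tool_pos: [0.5622, 0.0625, 0.1686]
tool_rot: [180.0, 0.0, 150.7]
force: [-1.5, -0.3, -0.2]
grip_width: 0.0006
grasp_force: 0.8
```

>>> {"method": "step_arm", "body": {
  "moves": [
    {"dp":[0,0.5,0],"dr":[0,0,0],"fingers":1},
    {"dp":[0,0.5,0],"dr":[0,0,0],"fingers":1},
    {"dp":[0,0,0],"dr":[0,0,0],"fingers":1},
    {"dp":[0,0,0],"dr":[0,0,0],"fingers":1},
    {"dp":[0,0,0],"dr":[0,0,0],"fingers":1}
  ]
}}

```text
time_s: 15.5
tool_pos: [0.5626, 0.0634, 0.1686]
tool_rot: [180.0, -0.0, 150.7]
force: [-1.9, -1.2, 0.2]
grip_width: 0.0008
grasp_force: 0.8
```

```bash
python3 - <<'E'
from h import *
st(); a=cv2.imread("pics/scene0.png")[170:230,235:295]; b=env.read_camera("scene")[170:230,235:295,::-1]
t=cv2.imread("pics/top0.png")[165:275,215:375]; u=env.read_camera("top")[165:275,215:375,::-1]
r=lambda i:cv2.resize(i,(400,300),interpolation=cv2.INTER_CUBIC)
cv2.imwrite("pics/s5.png",np.vstack([np.hstack([r(a),r(b)]),np.hstack([r(t),r(u)])]))
E
```

```text
15.5 [0.5626 0.0634 0.1686] [179.99  -0.   150.68] [-1.9  -1.2   0.18] 0.000822965109894025 [-33.  11.  27. 100.  -5.  70.  56.]
```

View pics/s5.png

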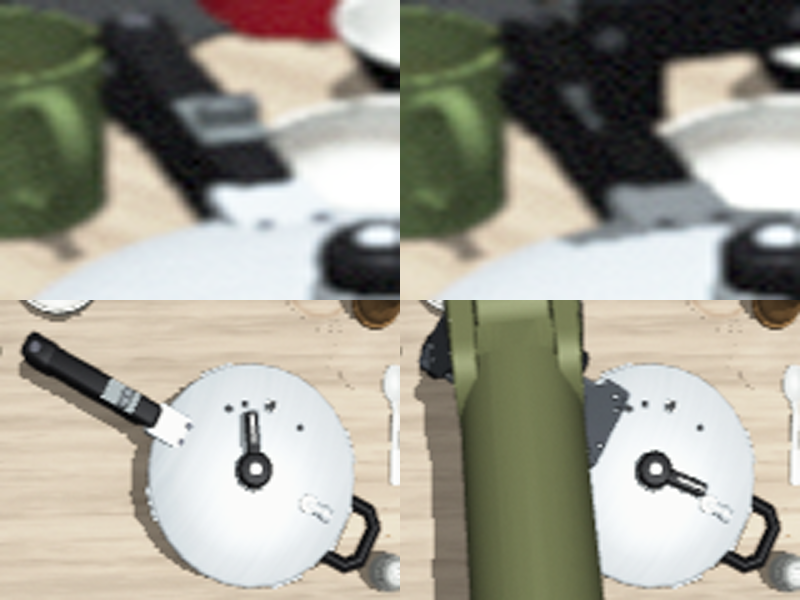

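The cooker hasn't moved and the pointer is at the nozzle. In the scene crop, only a sliver of the grey slide shows beside the finger at (580,105), and it is still moving. I'll keep pushing until it stops.

>>> {"method": "step_arm", "body": {
  "moves": [
    {"dp":[0,0.5,0],"dr":[0,0,0],"fingers":1},
    {"dp":[0,0.5,0],"dr":[0,0,0],"fingers":1},
    {"dp":[0,0.5,0],"dr":[0,0,0],"fingers":1},
    {"dp":[0,0,0],"dr":[0,0,0],"fingers":1},
    {"dp":[0,0,0],"dr":[0,0,0],"fingers":1}
  ]
}}

```text
time_s: 16.23
tool_pos: [0.5628, 0.0637, 0.1685]
tool_rot: [-179.9, -0.0, 150.6]
force: [-4.4, -3.8, 1.0]
grip_width: 0.0003
grasp_force: 2.5
```

>>> {"method": "step_arm", "body": {
  "moves": [
    {"dp":[0,0.5,0],"dr":[0,0,0],"fingers":1},
    {"dp":[0,0.5,0],"dr":[0,0,0],"fingers":1},
    {"dp":[0,0,0],"dr":[0,0,0],"fingers":1},
    {"dp":[0,0,0],"dr":[0,0,0],"fingers":1},
    {"dp":[0,0,0],"dr":[0,0,0],"fingers":1}
  ]
}}

```text
time_s: 16.85
tool_pos: [0.5628, 0.0637, 0.1685]
tool_rot: [-179.8, -0.1, 150.6]
force: [-5.8, -5.5, 2.1]
grip_width: 0.0003
grasp_force: 3.4
```

The slide is at its stop (force jumped to about 8 N). The finger turns out thinner than I assumed, so I'll recheck the pointer angle numerically from the saved top picture before going on.

>>> {"method": "step_arm", "body": {
  "moves": [
    {"dp":[0,-4,0],"dr":[0,0,0],"fingers":1},
    {"dp":[0,-6,0],"dr":[0,0,0],"fingers":1},
    {"dp":[0,0,-20],"dr":[0,0,0],"fingers":1},
    {"dp":[0,0,-40],"dr":[0,0,0],"fingers":1},
    {"dp":[0,0,0],"dr":[0,0,0],"fingers":1}
  ]
}}

```text
time_s: 17.48
tool_pos: [0.5616, 0.0571, 0.2323]
tool_rot: [179.7, 0.3, 150.7]
force: [0.1, 0.1, 0.6]
grip_width: 0.0004
grasp_force: 0.0
```

```bash
python3 - <<'E'
from h import *
g0=cv2.imread("pics/top0.png",0);g=cv2.imread("pics/t4.png",0)
def az(g,z=.192):
    v,u=np.nonzero(g<100); P_=np.array([at((a,b),z) for a,b in zip(u,v) if 290<a<345 and 195<b<255])-C
    r=np.hypot(*P_.T); cap=P_[r<.022].mean(0); k=(r>.028)&(r<.058); m=P_[k]-cap
    print(k.sum(),cap.round(4),m.mean(0).round(4),np.degrees(np.arctan2(m.mean(0)[1],m.mean(0)[0])),np.degrees(np.arctan2(*(P_[k].mean(0)[::-1]))), r[k].max())
az(g0);az(g)
# difference of nozzle: bright/edges unchanged
d=cv2.absdiff(g,g0)[195:255,322:350]; print((g[228:256:1,322:352:1]//10)); 
st(); to([*polar(60.7,.215,-.045),.25],60.7); to([*polar(60.7,.215,-.045),.25],-119.3)
E
```

```text
30 [0.0012 0.0007] [0.0416 0.0027] 3.652971660199987 4.483019202795795 0.0536474646506144
73 [-0.0009 -0.0007] [0.0052 0.0034] 33.27300253988632 32.08256149652908 0.057949276240398785
[[ 6  4  5  5  6 11 18 23 24 25 25 25 24 24 24 24 24 24 24 24 24 24 23 23
  23 23 23 23 23 23]
 [ 6  5  6  6  7  6  4  5 16 23 24 24 24 24 24 24 24 24 24 24 24 24 23 23
  23 23 23 23 23 23]
 [ 6  8  7 10 18 20 11  8  6  4  5 15 23 24 24 24 24 24 24 24 24 24 24 23
  23 23 23 23 23 23]
 [ 2  5  7  8 10 18 24 24 19 11  6  4  5 15 23 24 24 24 24 24 24 24 23 23
  23 23 23 23 23 23]
 [ 8  3  2  3  6  8 11 13 18 22 19 11  8  6  4 14 22 24 24 24 24 24 23 23
  23 23 23 23 23 23]
 [23 15 11  5  2  2  5  7  8 10 18 23 24 20 10 10 21 24 24 24 24 24 23 23
  23 23 23 23 23 23]
 [25 25 25 23 14  9  3  2  3  6  8  6  6 16 18 16 23 24 24 24 24 24 23 23
  23 23 23 23 23 23]
 [25 25 25 25 23 16 15 11  7  3  2  4  7  9  9 19 24 24 24 24 24 24 24 23
  23 23 23 23 23 23]
 [25 25 25 25 25 25 25 25 23 14  9  3  3  4  8 18 23 23 23 24 24 24 23 23
  23 23 23 23 23 23]
 [25 25 25 25 25 25 25 25 25 25 23 15 18 19 22 25 25 25 24 22
[... 1277 characters left out ...]
25 24 24 24 24 24 24 24 24 24 24 24 23 23 23 23 23 23 23 23 22 22
  22 22 22 21 18 19]
 [24 24 24 24 24 24 24 24 24 24 24 24 24 23 23 23 23 23 23 23 23 22 22 22
  22 22 21 20 18 17]
 [24 24 24 24 24 24 24 24 24 24 24 23 23 23 23 23 23 23 23 23 22 22 22 22
  22 22 21 19 17 21]
 [24 24 24 24 24 24 24 24 24 23 23 23 23 23 23 23 23 23 23 22 22 22 22 22
  22 22 22 20 17 21]
 [24 24 24 24 24 24 24 24 23 23 23 23 23 23 23 23 23 23 23 22 22 22 22 22
  22 22 20 16 20 20]]
17.475 [0.5616 0.0571 0.2323] [179.66   0.33 150.68] [0.08 0.09 0.63] 0.0003924207274052469 [-34.   7.  28.  96.  -4.  77.  55.]
dp mm [-43.3  72.1 -17. ] dr [ 0.009 -0.     1.57 ]
dp mm [-43.3  72.1 -17. ] dr [ 0.     0.009 -1.571]
```

```bash
python3 - <<'E'
from h import *
for a,b in (((326.5,230),(334,233)),((328,229),(336,232)),((323,232),(333,236)),((316.4,226.6),(334.5,233.4))):
    d=at(b,.194)-at(a,.194); print(np.degrees(np.arctan2(d[1],d[0])))
p=at((335.7,233.6),.192)-C; print(p, np.degrees(np.arctan2(p[1],p[0])))
E
```

```text
-112.73939233583415
-111.48710691278686
-112.72057992044283
-111.51194746193057
[-0.01788901 -0.04882242] -110.12332453843759
```

Pointer azimuth is about -112°, so the valve is near +0.12 rad. That's in tolerance, but I'll nudge it about 0.11 rad nearer to zero for margin. That uses the same yaw the lid push needs.

>>> {"method": "step_arm", "body": {
  "moves": [
    {"dp":[0,0,-15],"dr":[0,0,0.175],"fingers":1},
    {"dp":[0,0,0],"dr":[0,0,0.175],"fingers":1},
    {"dp":[0,0,0],"dr":[0,0,0.175],"fingers":1},
    {"dp":[0,0,0],"dr":[0,0,0.175],"fingers":1},
    {"dp":[0,0,0],"dr":[0,0,0.175],"fingers":1}
  ]
}}

```text
time_s: 18.1
tool_pos: [0.5589, 0.0569, 0.2429]
tool_rot: [180.0, -0.0, 100.2]
force: [0.2, 0.4, 0.3]
grip_width: 0.0003
grasp_force: 0.0
```

>>> {"method": "step_arm", "body": {
  "moves": [
    {"dp":[0,0,0],"dr":[0,0,0.175],"fingers":1},
    {"dp":[0,0,0],"dr":[0,0,0.175],"fingers":1},
    {"dp":[0,0,0],"dr":[0,0,0.175],"fingers":1},
    {"dp":[0,0,0],"dr":[0,0,0.175],"fingers":1},
    {"dp":[0,0,0],"dr":[0,0,0.09],"fingers":1}
  ]
}}

```text
time_s: 18.73
tool_pos: [0.5589, 0.057, 0.2429]
tool_rot: [-180.0, -0.0, 55.1]
force: [-0.2, -0.2, -1.0]
grip_width: 0.0006
grasp_force: 0.0
```

```bash
python3 - <<'E'
from h import *
st(); q=np.array([.4898,-.1149])-C; a=-.11; q=np.array([[np.cos(a),-np.sin(a)],[np.sin(a),np.cos(a)]])@q+C
y=np.radians(55.2); ty=np.array([np.sin(y),-np.cos(y)])
print('final');to([*q,.181],55.2); print('appr (15mm back)');to([*(q+.015*ty),.25],55.2)
E
```

```text
18.725 [0.5589 0.057  0.2429] [-1.7999e+02 -2.0000e-02  5.5090e+01] [-0.24 -0.2  -0.97] 0.0006343455802189936 [-40.   7.  34.  95.  -4.  78. -40.]
final
dp mm [-183.3   37.2   61.8] dr [-0.    -0.    -0.002]
appr (15mm back)
dp mm [-183.2   52.2   -7.2] dr [-0.    -0.    -0.002]
```

>>> {"method": "step_arm", "body": {
  "moves": [
    {"dp":[-46,13,-2],"dr":[0,0,0],"fingers":1},
    {"dp":[-46,13,-2],"dr":[0,0,0],"fingers":1},
    {"dp":[-46,13,-2],"dr":[0,0,0],"fingers":1},
    {"dp":[-45,13,0],"dr":[0,0,0],"fingers":1},
    {"dp":[0,0,0],"dr":[0,0,0],"fingers":1}
  ]
}}

```text
time_s: 19.35
tool_pos: [0.4961, -0.1278, 0.2495]
tool_rot: [179.9, -0.0, 54.8]
force: [0.1, 1.1, -0.3]
grip_width: 0.0003
grasp_force: 0.0
```

>>> {"method": "step_arm", "body": {
  "moves": [
    {"dp":[0,0,25],"dr":[0,0,0],"fingers":1},
    {"dp":[0,0,25],"dr":[0,0,0],"fingers":1},
    {"dp":[0,0,18],"dr":[0,0,0],"fingers":1},
    {"dp":[0,0,0],"dr":[0,0,0],"fingers":1},
    {"dp":[0,0,0],"dr":[0,0,0],"fingers":1}
  ]
}}

```text
time_s: 19.98
tool_pos: [0.4982, -0.1232, 0.1822]
tool_rot: [179.9, -0.0, 55.3]
force: [0.3, -0.1, 0.7]
grip_width: 0.0004
grasp_force: 0.0
```

```bash
python3 - <<'E'
from h import *
st(); q=np.array([.4898,-.1149])-C; a=-.11; q=np.array([[np.cos(a),-np.sin(a)],[np.sin(a),np.cos(a)]])@q+C
to([*q,.181],55.2)
E
```

```text
19.975 [ 0.4982 -0.1232  0.1822] [ 1.7994e+02 -3.0000e-02  5.5300e+01] [ 0.26 -0.07  0.67] 0.00043791984270937027 [-30.   3.  42. 107.  -2.  71. -22.]
dp mm [ -0.7 -16.1   1.2] dr [ 0.001 -0.001  0.002]
```

Push 16 mm, back off, and check the angle numerically from the top camera.

>>> {"method": "step_arm", "body": {
  "moves": [
    {"dp":[0,-5,0],"dr":[0,0,0],"fingers":1},
    {"dp":[0,-5,0],"dr":[0,0,0],"fingers":1},
    {"dp":[0,-3,0],"dr":[0,0,0],"fingers":1},
    {"dp":[0,-3,0],"dr":[0,0,0],"fingers":1},
    {"dp":[0,0,0],"dr":[0,0,0],"fingers":1}
  ]
}}

```text
time_s: 20.6
tool_pos: [0.4842, -0.1141, 0.1817]
tool_rot: [180.0, -0.0, 55.3]
force: [1.0, -0.7, 0.7]
grip_width: 0.0004
grasp_force: 0.3
```

>>> {"method": "step_arm", "body": {
  "moves": [
    {"dp":[0,0,0],"dr":[0,0,0],"fingers":1},
    {"dp":[0,5,0],"dr":[0,0,0],"fingers":1},
    {"dp":[0,8,0],"dr":[0,0,0],"fingers":1},
    {"dp":[0,0,-30],"dr":[0,0,0],"fingers":1},
    {"dp":[0,0,-40],"dr":[0,0,0],"fingers":1}
  ]
}}

```text
time_s: 21.22
tool_pos: [0.4947, -0.1217, 0.2514]
tool_rot: [-179.9, 0.1, 55.3]
force: [1.7, 0.4, -0.4]
grip_width: 0.0005
grasp_force: 0.0
```

```bash
python3 - <<'E'
from h import *
st(); to([*polar(60.7,.225,-.045),.25],60.7)
E
```

```text
21.225 [ 0.4947 -0.1217  0.2514] [-1.7989e+02  1.1000e-01  5.5260e+01] [ 1.68  0.36 -0.41] 0.0004826019090603343 [-31.  -1.  42. 101.   1.  79. -24.]
dp mm [270.8 -11.7   0.9] dr [-0.002  0.002 -0.095]
```

>>> {"method": "step_arm", "body": {
  "moves": [
    {"dp":[40,-2,0],"dr":[0,0,0],"fingers":1},
    {"dp":[50,-2,0],"dr":[0,0,0],"fingers":1},
    {"dp":[50,-2,0],"dr":[0,0,0],"fingers":1},
    {"dp":[50,-2,0],"dr":[0,0,0],"fingers":1},
    {"dp":[40,-2,0],"dr":[0,0,0],"fingers":1}
  ]
}}

```text
time_s: 21.85
tool_pos: [0.6191, 0.0755, 0.2508]
tool_rot: [-180.0, 0.0, 55.4]
force: [0.4, -1.2, -0.2]
grip_width: 0.0001
grasp_force: 0.0
```

>>> {"method": "step_arm", "body": {
  "moves": [
    {"dp":[30,-2,0],"dr":[0,0,0],"fingers":1},
    {"dp":[0,0,0],"dr":[0,0,-0.095],"fingers":1},
    {"dp":[0,0,0],"dr":[0,0,0],"fingers":1},
    {"dp":[0,0,0],"dr":[0,0,0],"fingers":1},
    {"dp":[0,0,0],"dr":[0,0,0],"fingers":1}
  ]
}}

```text
time_s: 22.48
tool_pos: [0.6333, 0.0984, 0.2517]
tool_rot: [180.0, -0.0, 60.6]
force: [-1.3, -0.9, -0.6]
grip_width: 0.0002
grasp_force: 0.0
```

```bash
python3 - <<'E'
from h import *
st(); to([*polar(60.7,.215,-.042),.148],60.7)
g=env.read_camera("top"); cv2.imwrite("pics/t6.png",g[:,:,::-1]); cv2.imwrite("pics/s6.png",env.read_camera("scene")[:,:,::-1])
G=cv2.cvtColor(g,7); print(G[227:245,314:342]//10)
E
```

```text
22.475 [0.6333 0.0984 0.2517] [ 1.7999e+02 -2.0000e-02  6.0630e+01] [-1.35 -0.92 -0.56] 0.00017686962396242282 [-38.  18.  34.  83. -10.  82. -33.]
dp mm [  0.9  -2.2 103.7] dr [ 0.    -0.    -0.001]
[[10 22 25 25 25 22  7  7  5  9 22 25 25 25 25 25 25 25 25 24 24 24 24 24
  24 24 24 24]
 [ 7 16 24 25 23 15  8  8  6  3  6 16 23 25 25 25 25 25 25 25 24 24 24 24
  24 24 24 24]
 [ 7  8  8  7  7  8  8  7  6  5  5  5  6 16 23 25 25 25 25 25 24 24 24 24
  24 24 24 24]
 [ 8  8  8  8  8  8  8  6  5  7  6  7  7  5  6 16 23 25 25 25 24 24 24 24
  24 24 24 24]
 [ 6  8  8  8  8  8  6  4  7  7  7 16 20 13  8  5  5 16 23 24 24 24 24 24
  24 24 24 24]
 [ 1  2  4  5  4  2  2  3  2  4  7 10 18 24 23 15  7  5  5 15 23 24 24 24
  24 24 24 24]
 [ 2  3  2  2  2  4 14 17 10  3  2  5  7 10 18 22 19 11  6  5  5 15 23 24
  24 24 24 24]
 [15 13 12 13 14 18 23 25 23 15  9  3  2  5  7  9 16 22 19 11  6  4  9 21
  24 24 24 24]
 [24 21 17 23 25 25 25 25 25 23 16 15 10  3  2  5  8 11 19 22 19 10  7 19
  24 24 24 24]
 [25 25 25 25 25 25 25 25 25 25 25 25 23 15 10  3  3  6  8 11 18 19 11 18
  23 23 23 24]
 [25 25 25 25 25 25 25 25 25 25 25 25 25 25 23 13  8  3  3  6  8  7 20 25
  25 25 24 22]
 [25 25 25 25 25 25 25 25 25 25 25 25 25 25 23 16 15 14 10  5  4 11 22 25
  24 24 25 24]
 [25 25 25 25 25 25 25 25 25 25 25 25 25 25 25 25 25 25 25 24 18 22 25 24
  23 24 24 23]
 [25 25 25 25 25 25 25 25 25 25 25 25 25 25 25 25 25 25 25 25 23 22 25 24
  24 25 24 23]
 [25 25 25 25 25 25 25 25 25 25 25 25 25 25 25 25 25 25 25 25 22 20 24 25
  24 23 24 25]
 [25 25 25 25 25 25 25 25 25 25 25 25 25 25 25 25 25 25 25 24 24 22 18 24
  25 24 22 22]
 [25 25 25 25 25 25 25 25 25 25 25 25 25 25 25 25 25 25 24 24 24 24 24 23
  23 21 13 17]
 [25 25 25 25 25 25 25 25 25 25 25 25 25 25 25 25 25 25 24 24 24 24 24 24
  24 24 24 21]]
```

Arm slope is now about 1.9 px/row, giving an azimuth of about -118.5° (valve ≈ 0). Now lower beside the lid handle.

>>> {"method": "step_arm", "body": {
  "moves": [
    {"dp":[1,-2,30],"dr":[0,0,0],"fingers":1},
    {"dp":[0,0,35],"dr":[0,0,0],"fingers":1},
    {"dp":[0,0,25],"dr":[0,0,0],"fingers":1},
    {"dp":[0,0,14],"dr":[0,0,0],"fingers":1},
    {"dp":[0,0,0],"dr":[0,0,0],"fingers":1}
  ]
}}

```text
time_s: 23.2
tool_pos: [0.6315, 0.1007, 0.147]
tool_rot: [-179.9, 0.1, 60.7]
force: [-1.6, 0.3, -0.4]
grip_width: 0.0006
grasp_force: 0.0
```

>>> {"method": "step_arm", "body": {
  "moves": [
    {"dp":[0,-6,0],"dr":[0,0,0],"fingers":1},
    {"dp":[0,-5,0],"dr":[0,0,0],"fingers":1},
    {"dp":[0,-5,0],"dr":[0,0,0],"fingers":1},
    {"dp":[0,-5,0],"dr":[0,0,0],"fingers":1},
    {"dp":[0,0,0],"dr":[0,0,0],"fingers":1}
  ]
}}

```text
time_s: 23.82
tool_pos: [0.6134, 0.1115, 0.1478]
tool_rot: [180.0, -0.0, 60.8]
force: [-0.2, -0.2, -0.2]
grip_width: 0.0005
grasp_force: 0.0
```

>>> {"method": "step_arm", "body": {
  "moves": [
    {"dp":[0.4,-4.3,0],"dr":[0,0,-0.02],"fingers":1},
    {"dp":[0.4,-4.3,0],"dr":[0,0,-0.02],"fingers":1},
    {"dp":[0.4,-4.3,0],"dr":[0,0,-0.02],"fingers":1},
    {"dp":[0,0,0],"dr":[0,0,0],"fingers":1},
    {"dp":[0,0,0],"dr":[0,0,0],"fingers":1}
  ]
}}

```text
time_s: 24.45
tool_pos: [0.6024, 0.1185, 0.1475]
tool_rot: [-179.9, -0.0, 64.2]
force: [-0.2, -0.4, 0.4]
grip_width: 0.0008
grasp_force: 0.2
```

>>> {"method": "step_arm", "body": {
  "moves": [
    {"dp":[0.4,-4.3,0],"dr":[0,0,-0.02],"fingers":1},
    {"dp":[0.7,-8.6,0],"dr":[0,0,-0.04],"fingers":1},
    {"dp":[0.7,-8.6,0],"dr":[0,0,-0.04],"fingers":1},
    {"dp":[0.7,-8.6,0],"dr":[0,0,-0.04],"fingers":1},
    {"dp":[0.4,-4.3,0],"dr":[0,0,-0.02],"fingers":1}
  ]
}}

```text
time_s: 25.08
tool_pos: [0.5713, 0.1341, 0.1475]
tool_rot: [-180.0, 0.0, 73.4]
force: [2.6, -1.6, -1.3]
grip_width: 0.0002
grasp_force: 1.1
```

```bash
python3 - <<'E'
from h import *
st(); d=env.get_obs()['tool_pos'][:2]-C; print(np.hypot(*d),np.degrees(np.arctan2(d[1],d[0])))
for n in("top","scene"): cv2.imwrite(f"pics/{n}7.png",env.read_camera(n)[:,:,::-1])
E
```

```text
25.075 [0.5713 0.1341 0.1475] [-1.7997e+02  1.0000e-02  7.3450e+01] [ 2.65 -1.57 -1.25] 0.00016123673246368138 [-42.  15.  30.  99.  -8.  69. -26.]
0.21658884885184096 67.95570968558455
```

>>> {"method": "step_arm", "body": {
  "moves": [
    {"dp":[0.7,-8.6,0],"dr":[0,0,-0.04],"fingers":1},
    {"dp":[0.7,-8.6,0],"dr":[0,0,-0.04],"fingers":1},
    {"dp":[0.7,-8.6,0],"dr":[0,0,-0.04],"fingers":1},
    {"dp":[0.7,-8.6,0],"dr":[0,0,-0.04],"fingers":1},
    {"dp":[0.4,-4.3,0],"dr":[0,0,-0.02],"fingers":1}
  ]
}}

```text
time_s: 25.8
tool_pos: [0.5345, 0.1456, 0.1476]
tool_rot: [-180.0, -0.0, 83.8]
force: [1.8, -0.8, -0.3]
grip_width: 0.0003
grasp_force: 1.1
```

>>> {"method": "step_arm", "body": {
  "moves": [
    {"dp":[0.3,-3.2,0],"dr":[0,0,-0.015],"fingers":1},
    {"dp":[0.3,-3.2,0],"dr":[0,0,-0.015],"fingers":1},
    {"dp":[0,0,0],"dr":[0,0,0],"fingers":1},
    {"dp":[0,0,0],"dr":[0,0,0],"fingers":1},
    {"dp":[0,0,0],"dr":[0,0,0],"fingers":1}
  ]
}}

```text
time_s: 26.42
tool_pos: [0.5285, 0.1471, 0.1474]
tool_rot: [-179.9, -0.0, 85.4]
force: [0.9, 0.8, 0.3]
grip_width: 0.0004
grasp_force: 0.0
```

```bash
python3 - <<'E'
from h import *
st(); d=env.get_obs()['tool_pos'][:2]-C; print(np.hypot(*d),np.degrees(np.arctan2(d[1],d[0])))
E
```

```text
26.425 [0.5285 0.1471 0.1474] [-1.7995e+02 -1.0000e-02  8.5370e+01] [0.91 0.8  0.27] 0.00044462060970723946 [-44.   9.  28. 104.  -5.  68. -19.]
0.21719141851289198 79.80302208776578
```

>>> {"method": "step_arm", "body": {
  "moves": [
    {"dp":[0.2,-2.1,0],"dr":[0,0,-0.01],"fingers":1},
    {"dp":[0.2,-2.1,0],"dr":[0,0,-0.01],"fingers":1},
    {"dp":[0.2,-2.1,0],"dr":[0,0,-0.01],"fingers":1},
    {"dp":[0.2,-2.1,0],"dr":[0,0,-0.01],"fingers":1},
    {"dp":[0,0,0],"dr":[0,0,0],"fingers":1}
  ]
}}

```text
time_s: 27.05
tool_pos: [0.5202, 0.1482, 0.1477]
tool_rot: [-180.0, -0.0, 87.7]
force: [0.8, 0.3, -0.9]
grip_width: 0.0005
grasp_force: 0.6
```

>>> {"method": "step_arm", "body": {
  "moves": [
    {"dp":[0.1,-1.1,0],"dr":[0,0,-0.005],"fingers":1},
    {"dp":[0.1,-1.1,0],"dr":[0,0,-0.005],"fingers":1},
    {"dp":[0,0,0],"dr":[0,0,0],"fingers":1},
    {"dp":[0,0,0],"dr":[0,0,0],"fingers":1},
    {"dp":[0,0,0],"dr":[0,0,0],"fingers":1}
  ]
}}

```text
time_s: 27.68
tool_pos: [0.5183, 0.1485, 0.1476]
tool_rot: [-180.0, -0.0, 88.2]
force: [1.5, 1.0, 0.1]
grip_width: 0.0005
grasp_force: 0.7
```

```bash
python3 - <<'E'
from h import *
st(); d=env.get_obs()['tool_pos'][:2]-C; print(np.hypot(*d),np.degrees(np.arctan2(d[1],d[0])))
E
```

```text
27.675 [0.5183 0.1485 0.1476] [-1.800e+02 -1.000e-02  8.823e+01] [1.48 1.04 0.08] 0.0004507940733496492 [-44.   8.  28. 105.  -4.  67. -17.]
0.21703792211587314 82.51460871560087
```

>>> {"method": "step_arm", "body": {
  "moves": [
    {"dp":[0.1,-1.1,0],"dr":[0,0,-0.005],"fingers":1},
    {"dp":[0.1,-1.1,0],"dr":[0,0,-0.005],"fingers":1},
    {"dp":[0,0,0],"dr":[0,0,0],"fingers":1},
    {"dp":[0,0,0],"dr":[0,0,0],"fingers":1},
    {"dp":[0,0,0],"dr":[0,0,0],"fingers":1}
  ]
}}

```text
time_s: 28.3
tool_pos: [0.5161, 0.1486, 0.1476]
tool_rot: [-180.0, 0.0, 88.8]
force: [1.6, 0.4, 0.6]
grip_width: 0.0004
grasp_force: 0.8
```

>>> {"method": "step_arm", "body": {
  "moves": [
    {"dp":[0.1,-1.1,0],"dr":[0,0,-0.005],"fingers":1},
    {"dp":[0.1,-1.1,0],"dr":[0,0,-0.005],"fingers":1},
    {"dp":[0,0,0],"dr":[0,0,0],"fingers":1},
    {"dp":[0,0,0],"dr":[0,0,0],"fingers":1},
    {"dp":[0,0,0],"dr":[0,0,0],"fingers":1}
  ]
}}

```text
time_s: 28.92
tool_pos: [0.5138, 0.1488, 0.1476]
tool_rot: [-180.0, -0.0, 89.4]
force: [1.2, 1.1, 1.1]
grip_width: 0.0005
grasp_force: 0.7
```

>>> {"method": "step_arm", "body": {
  "moves": [
    {"dp":[0.1,-1.1,0],"dr":[0,0,-0.005],"fingers":1},
    {"dp":[0,0,0],"dr":[0,0,0],"fingers":1},
    {"dp":[0,0,0],"dr":[0,0,0],"fingers":1},
    {"dp":[0,0,0],"dr":[0,0,0],"fingers":1},
    {"dp":[0,0,0],"dr":[0,0,0],"fingers":1}
  ]
}}

```text
time_s: 29.55
tool_pos: [0.5131, 0.1489, 0.1476]
tool_rot: [180.0, -0.0, 89.7]
force: [3.2, 1.6, -0.9]
grip_width: 0.0002
grasp_force: 2.0
```

>>> {"method": "step_arm", "body": {
  "moves": [
    {"dp":[0.1,-1,0],"dr":[0,0,0],"fingers":1},
    {"dp":[0,0,0],"dr":[0,0,0],"fingers":1},
    {"dp":[0,0,0],"dr":[0,0,0],"fingers":1},
    {"dp":[0,0,0],"dr":[0,0,0],"fingers":1},
    {"dp":[0,0,0],"dr":[0,0,0],"fingers":1}
  ]
}}

```text
time_s: 30.18
tool_pos: [0.5131, 0.1489, 0.1477]
tool_rot: [179.8, -0.0, 89.6]
force: [6.4, 1.1, -3.7]
grip_width: 0.0009
grasp_force: 3.4
```

The lid is at its stop: the force rises with no motion. Back off, go up, and check.

>>> {"method": "step_arm", "body": {
  "moves": [
    {"dp":[0,4,0],"dr":[0,0,0],"fingers":1},
    {"dp":[0,10,0],"dr":[0,0,0],"fingers":1},
    {"dp":[0,10,0],"dr":[0,0,0],"fingers":1},
    {"dp":[0,0,-30],"dr":[0,0,0],"fingers":1},
    {"dp":[0,0,-50],"dr":[0,0,0],"fingers":1}
  ]
}}

```text
time_s: 30.8
tool_pos: [0.5348, 0.1484, 0.2265]
tool_rot: [-179.7, 0.1, 89.6]
force: [0.5, 0.2, -0.0]
grip_width: 0.0007
grasp_force: 0.0
```

>>> {"method": "step_arm", "body": {
  "moves": [
    {"dp":[40,0,-20],"dr":[0,0,0],"fingers":1},
    {"dp":[50,0,0],"dr":[0,0,0],"fingers":1},
    {"dp":[50,0,0],"dr":[0,0,0],"fingers":1},
    {"dp":[50,0,0],"dr":[0,0,0],"fingers":1},
    {"dp":[40,0,0],"dr":[0,0,0],"fingers":1}
  ]
}}

```text
time_s: 31.42
tool_pos: [0.5369, 0.3814, 0.2469]
tool_rot: [-179.9, 0.0, 89.7]
force: [1.0, -0.5, 0.2]
grip_width: 0.0008
grasp_force: 0.0
```

```bash
python3 - <<'E'
from h import *
st(); r=lambda i:cv2.resize(i,(400,275),interpolation=cv2.INTER_CUBIC)
f=lambda i:r(i[165:275,215:375])
s0,t0=cv2.imread("pics/scene0.png"),cv2.imread("pics/top0.png")
s,t=env.read_camera("scene")[:,:,::-1],env.read_camera("top")[:,:,::-1]
cv2.imwrite("pics/end.png",np.vstack([np.hstack([f(t0),f(t)]),np.hstack([f(s0),f(s)])]))
E
```

```text
31.425 [0.5369 0.3814 0.2469] [-1.7994e+02  2.0000e-02  8.9750e+01] [ 0.98 -0.47  0.25] 0.0008349337521871802 [-54.  19.  21.  80.  -7.  82. -33.]
```

View pics/end.png

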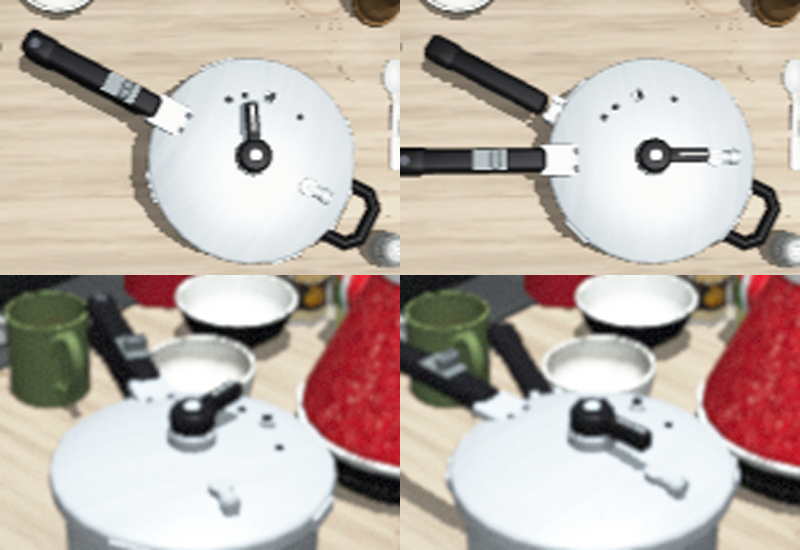

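The lid is open by about 28°: its handle is level at row 160, with the pan's handle unmoved at (435,50). The pointer lies in line with the nozzle along row 156, the slide is out at (490,160), and the pan and the other things are where they were.

```bash
python3 -c "
from cell import env
print(env.sign_off())"
```

```text
the job is handed in; nothing more can be done
None
```

The cooker is vented, the thumb slide is fully out and the lid is turned to its stop; the last pictures show the pan and nearby things unmoved. I handed the job in at about 31.5 s, and sign-off returned no verdict.

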